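# Find a kiln post's blind socket on the gauge pin, then hold it socket-up

## Robot

A 6-joint arm with a two-finger parallel gripper is mounted at the origin on a cart in front of the work surface, level with it; the furniture and walls round the work are solid. World frame = base frame: x ahead of the robot, y to its left, z up, the work surface at z = 0. Lengths are in m, angles in rad, forces in N, time in s.
With the tool pointing down it reaches from about 0.4 to 0.825 m from the base axis. Payload 7 kg.
Tool frame: the origin (TCP) lies between the finger pads; the fingertips stand 8 mm ahead of it and the grasp point (between the pads) lies 11 mm behind it (arm.finger_overhang is the distance from the TCP to the fingertips, in m); z points along the fingers, y is the line along which they close (so a half turn about z gives the same grasp; the last joint's range is limited). The gripper opens to 88 mm and grips with 3 to 60 N. Pads are 19 mm wide; open, the fingers measure 130 mm over their backs; the gripper's body (78 mm by 193 mm) begins 47 mm behind the grasp point.
Start: joints at [1.601, 0.359, 0.012, 0, -1.224, -0.288], TCP at [0.172, 0.653, 0.235] pointing down, gripper open.
Joint ranges: [-3.07, 3.07], [-1.43, 2.12], [-1.02, 1.25], [-3.03, 1.67], [-3.05, -0], [-3.03, 3.03]. Speed limits (rad/s): [2.39, 2.39, 3.01, 3.14, 3.14, 3.14].

## Interface

Orientations are given as [roll, pitch, yaw] about the fixed x, y, z axes, in that order (R = Rz(yaw) Ry(pitch) Rx(roll)).
In Python, from station import arm gives the robot as it stands.
- The arm moves only by the tool move_arm, never from a script. Its argument "rows" is text: rows parted by semicolons, each of 7 numbers parted by spaces: the turn, a rotation vector about the tool's x, y, z in degrees, then the shift along the tool's x, y, z in m, then the finger opening in m, from 0 to 0.0876. A call has 1 to 8 rows; each row shifts and turns the commanded pose from where the row before left it, along the tool's axes as they then stand; what a row does not reach is not made up. A row lasts 1/8 s, in which the tool goes at most 62.5 mm and 10.7 degrees, less where a joint would pass 70% of its speed; a pose out of reach is approached as far as the arm can. A call is refused whole if a number of a shift passes 0.0625 or a number of a turn 10.7, either way. A call with a gripper value outside its range is refused whole. The fingers move at their own pace and stop on an object; "squeeze" is the grip in N (left out, the last holds). Time passes only in rows, so rows that do not move let the fingers close. It gives the time, the measured TCP pose, the force, the opening and the grip force at its end, in the units of the state.
- arm.get_state(): the state, without advancing time (a new reading comes with each control period).
- arm.grab_frame(name): name is "side" or "top" or "wrist"; returns (picture, depth): 384x512x3 uint8, blue, green, red; 384x512 float32, m along the optical axis (not along the pixel's ray), 0 where there is no reading.
- arm.camera_model(name): a dict with "mtx" (3x3 intrinsics, pixels), "camera_from_world" (4x4, takes a point from world to camera coordinates); the wrist camera has in their place "mount" (4x4, takes a point from camera to tool coordinates, whose origin is the TCP and whose axes are the flange's). Camera axes: x right, y down, z forward; pixel columns grow to the right and rows downward; lengths in m; the calibration is good to about 2 mm. A picture is of the moment at which its call begins: read the wrist's pose just before it. camera_model takes no time and is no camera call.
- arm.job_done(): hands the job in; it is judged then, once.
The state is a dict: "t": time; "q": joint angles; "qd": joint speeds; "joint_efforts": joint torques, N m; "eef_pos": TCP position; "ee_rot": TCP orientation; "force": force on the tool from outside, world axes, zero at the start; "moment": the same for the moment, N m; "width": finger opening in m; "gripper_force": force on a finger pad.
Only numpy, scipy, OpenCV 4.12 (cv2) and the standard library are available. Lean on these libraries where they do the work, as an engineer would, in place of code of your own. Each camera call takes 0.05 s, during which the arm holds its last target. There are 200 camera calls.

## Task

The square kiln post lying loose on the bench has a blind socket in just one of its two ends. Find that end by feel, by trying the post on the level pin of the bench gauge: slide the socket fully home over the pin until the end of the post meets the pin's collar, and draw it off again. Then turn the post so that it is upright with the socket facing up, ready for a kiln pin to be dropped in, hold it still about 20 cm above the bench and finish while still holding it; leave the other kiln props and the cones where they stand.

Things in the scene. Friction and masses are not known exactly. Their poses are not given: they have to be found in the camera images.
- post_mid (a point): Centre of the kiln post: loose buff ceramic, 36 x 36 mm, 72 mm long, 0.12 to 0.24 kg, lying on its side at the start, pointing any way. x runs along its length. One end only, +x or -x (not told: feel it out on the gauge), has a round blind socket in its middle, 19 mm across, 32 mm deep; the other is flat and closed. In the rules the post's own z axis points out of the socket.
- pin_tip (a point): Centre of the free end of the gauge's level steel pin (14 mm across, 26 mm long, tip chamfered). x points level along the pin from the tip to its collar: a post is pushed on along +x; z is up. With the socket fully home, the post's end at the collar, the post's centre is on the pin's axis, 10 mm short of the tip (at x = -10 mm); a closed end stops at the tip, the centre 36 mm short of it.
- gauge: The socket gauge, fixed to the bench: grey bracket 46 mm wide, 97 mm high, its pin 70 mm above the bench on the -x side; collar 32 mm across at the pin's root; base plate 84 mm wide, 10 mm thick, ending under the tip. Origin on the bench below the collar's front. In front of it the bench is clear but for the post (x 0.37 to 0.55, y 0.12 to 0.38); right of that stand tile stacks 63 mm high.
- tube_prop: A bystander: round hollow kiln prop, 42 mm across, 75 mm tall, standing loose; origin at the centre of its underside.
- tri_prop: A bystander: solid three-sided kiln prop, 45 mm along each side, 50 mm tall, standing loose; origin at the centre of its underside.
- cones: A bystander: three thin pyrometric cones in a clay bar, 92 mm long, 28 mm wide and 63 mm tall, standing loose; origin at the centre of its underside.
Things that resemble listed ones, but are neither listed nor needed, are in the scene too. What is shaped like the part that bears post_mid but purple is not meant.

How it is judged:
On the way:
1. the post's socket is fully home over the gauge pin, its end at the collar to within 3 mm (distance between post_mid and pin_tip below 0.0132 m), for 0.1 s.
At the end, for the whole second after the job is handed in: The post has been home on the gauge pin (end within 3 mm of the collar) and is now held still in the fingers alone, socket up within 17 degrees, its centre 15 to 32 cm above the bench; the other props and the cones were not shifted over 3 cm or tipped (height (world z) of post_mid between 0.15 and 0.32 m and angle between post's own z axis and vertical below 0.3 rad and contact force between post and the fingers above 1 N and linear speed of post below 0.03 m/s and distance between post_mid and pin_tip above 0.09 m); the arm keeps its last pose, push and grip.
It fails at once if a bystander is pushed away or knocked over (distance of any of tube_prop, tri_prop, cones from where it was at the start of the episode above 0.03 m or angle between any of tube_prop, tri_prop, cones's own z axis and vertical above 0.5 rad).
It also fails if it takes over 64 s, if anything falls off the work surface, if the arm or the gripper's body presses on something with over 40 N, if the wrist force passes 120 N, or if a joint passes its speed limit or range.

## Working session

There is one attempt and no reset: what is moved stays moved. The work goes in short steps, Python scripts to look and compute and a tool call to move; the robot and the scene stay as the last step left them, time stands still between calls to the robot, and variables do not carry over. Pictures are saved under pics/ and viewed, at most 10 in all, crops included, and the job is handed in when it is done.

Besides the shell and the picture viewer there is one more tool, called after "Call:" by a JSON object that holds its "name" and its "arguments", one argument or row to a line. move_arm: Moves the arm, as the interface text tells. Its arguments: {"type":"object","properties":{"rows":{"type":"string"},"squeeze":{"type":"number"}},"required":["rows"]}

```bash
ls; mkdir -p pics
python3 - <<'E'
from station import arm
import cv2,numpy as np,pickle
s=arm.get_state();print({k:np.round(v,3) for k,v in s.items()})
D={}
for n in("side","top"):
    p,d=arm.grab_frame(n);D[n]=(p,d,arm.camera_model(n));cv2.imwrite(f"pics/{n}0.png",p)
pickle.dump(D,open("f0.pkl","wb"))
p=np.hstack([D["side"][0],D["top"][0]]);print(D["top"][2],D["side"][2])
E
```

```text
pics
{'t': np.float64(0.0), 'q': array([ 1.601,  0.359,  0.011, -0.   , -1.224, -0.288]), 'qd': array([ 0.001, -0.   , -0.001,  0.002, -0.001, -0.001]), 'joint_efforts': array([ 1.0000e-03, -5.8273e+01,  2.9305e+01,  6.9970e+00,  7.0000e-03,
       -0.0000e+00]), 'eef_pos': array([0.172, 0.652, 0.234]), 'ee_rot': array([ 3.14 , -0.   , -0.258]), 'force': array([ 0.671, -0.065,  0.132]), 'moment': array([0.042, 0.04 , 0.01 ]), 'gripper_force': np.float64(0.0), 'width': np.float64(0.088)}
{'mtx': array([[492.94286252,   0.        , 251.37057986],
       [  0.        , 492.94286252, 198.81538845],
       [  0.        ,   0.        ,   1.        ]]), 'camera_from_world': array([[-2.86334027e-02, -9.99589778e-01,  6.36089886e-04,
         2.88941978e-01],
       [-9.93480561e-01,  2.83881433e-02, -1.10410544e-01,
         5.12513063e-01],
       [ 1.10347194e-01, -3.79337250e-03, -9.93885862e-01,
         1.20319144e+00],
       [ 0.00000000e+00,  0.00000000e+00,  0.00000000e+00,
         1.00000000e+00]])} {'mtx': array([[419.50819654,   0.        , 253.70763742],
       [  0.        , 419.50819654, 193.84594857],
       [  0.        ,   0.        ,   1.        ]]), 'camera_from_world': array([[ 0.95345134, -0.30152036, -0.00400083, -0.41963431],
       [-0.1157238 , -0.35361931, -0.92820331,  0.20986907],
       [ 0.27845743,  0.88545968, -0.37205189,  0.51027812],
       [ 0.        ,  0.        ,  0.        ,  1.        ]])}
```

View pics/top0.png

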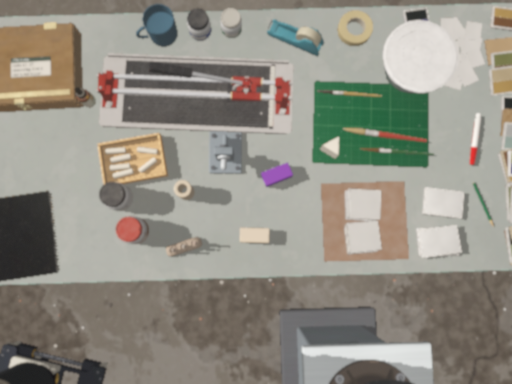

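View pics/side0.png

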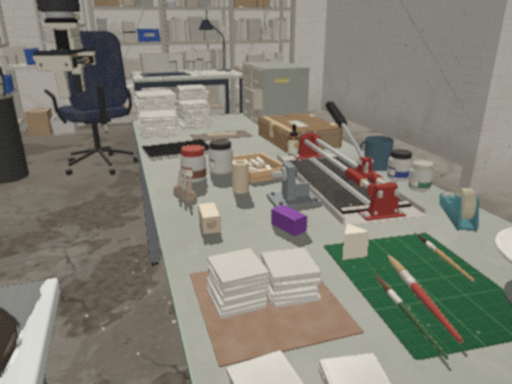

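Top view: the post is at px (254,236), lying along world y. The gauge is at (226,153) with its pin toward −x, the tube prop at (182,187), the cones at (183,246), the tri prop at (330,147), and the purple decoy at (277,175). The side view shows one post end at about (213,226).

```bash
cat > h.py <<'E'
import numpy as np,cv2,pickle
from scipy.spatial.transform import Rotation as R
def world(m,uv,z):
    T=np.linalg.inv(m["camera_from_world"]);uv=np.atleast_2d(uv).astype(float)
    d=np.c_[uv,np.ones(len(uv))]@np.linalg.inv(m["mtx"]).T@T[:3,:3].T
    c=T[:3,3];return c+d*((z-c[2])/d[:,2])[:,None]
def cloud(m,d):
    v,u=np.mgrid[:d.shape[0],:d.shape[1]]
    T=np.linalg.inv(m["camera_from_world"])
    P=np.stack([u*d,v*d,d],-1)@np.linalg.inv(m["mtx"]).T
    return P@T[:3,:3].T+T[:3,3]
E
python3 - <<'E'
from h import *
D=pickle.load(open("f0.pkl","rb"))
p,d,m=D["top"];C=cloud(m,d);h=C[...,2]
def rep(name,r,lo,hi):
    u0,u1,v0,v1=r;M=np.zeros(h.shape,np.uint8);M[v0:v1,u0:u1]=((h[v0:v1,u0:u1]>lo)&(h[v0:v1,u0:u1]<hi))
    M=np.uint8(M); n,l,s,_=cv2.connectedComponentsWithStats(M)
    k=1+np.argmax(s[1:,4]);P=C[l==k];rr=cv2.minAreaRect((P[:,:2]*1000).astype(np.float32))
    print(name,s[k],"h med %.3f max %.3f"%(np.median(P[:,2]),P[:,2].max()),"rect",np.round(rr[0]),np.round(rr[1]),round(rr[2],1))
rep("post",(232,282,220,252),.028,.05)
rep("bracket",(200,255,125,185),.085,.11)
rep("pin+collar",(200,255,125,185),.06,.084)
rep("base",(200,255,125,185),.006,.02)
rep("tube",(168,198,172,204),.05,.09)
rep("cones",(160,212,230,262),.02,.08)
rep("tri",(315,345,132,162),.03,.07)
rep("tiles",(335,390,180,260),.03,.09)
# colour mask for post
hsv=cv2.cvtColor(p,cv2.COLOR_BGR2HSV);print(hsv[236,254],hsv[236,300])
a=cv2.resize(p[120:260,150:300],None,fx=4,fy=4,interpolation=cv2.INTER_CUBIC)[:600,:800]
s=D["side"][0];b=cv2.resize(s[150:250,170:330],None,fx=5,fy=5,interpolation=cv2.INTER_CUBIC)
cv2.imwrite("pics/ca.png",a);cv2.imwrite("pics/cb.png",b)
E
```

```text
post [240 227  29  16 420] h med 0.035 max 0.043 rect [432. 270.] [70. 36.] 86.0
bracket [214 147  19   9 150] h med 0.091 max 0.099 rect [632. 339.] [44. 19.] 87.9
pin+collar [215 149  19  20 114] h med 0.075 max 0.084 rect [614. 333.] [38. 47.] 16.6
base [ 200  125   55   49 1191] h med 0.010 max 0.020 rect [654. 333.] [139. 125.] 88.3
tube [174 180  18  18 198] h med 0.073 max 0.079 rect [547. 440.] [42. 39.] 43.2
cones [191 239   8   7  19] h med 0.028 max 0.063 rect [419. 419.] [19. 10.] 35.6
tri [322 137  17  19 191] h med 0.052 max 0.060 rect [645.  75.] [39. 43.] 88.4
tiles [ 345  188   37   65 2055] h med 0.059 max 0.070 rect [459.   4.] [ 83. 158.] 87.0
[ 17  42 225] [ 34  11 178]
```

View pics/cb.png

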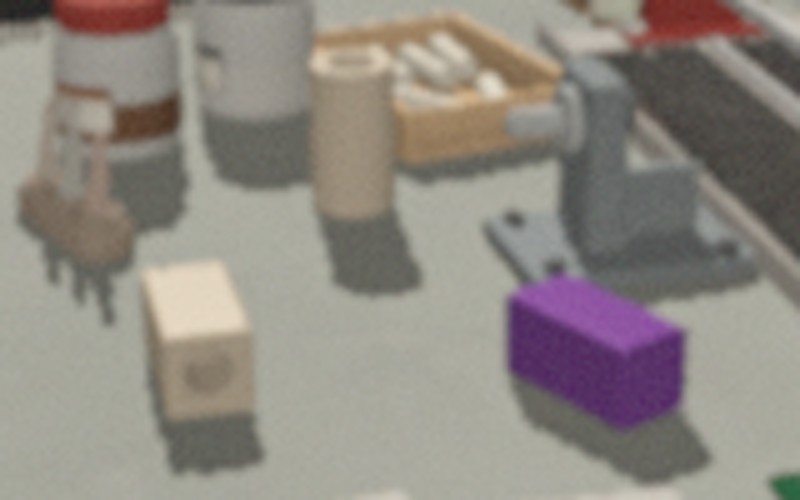

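Call:
{"name": "move_arm", "arguments": {
  "rows": "0 0 0 0.0436 0.038 0 0.0876;0 0 0 0.0436 0.038 0 0.0876;0 0 0 0.0436 0.038 0 0.0876;0 0 0 0.0436 0.038 0 0.0876;0 0 0 0.0436 0.038 0 0.0876;0 0 0 0.0436 0.038 0 0.0876;0 0 0 0.0436 0.038 0 0.0876;0 0 0 0.0436 0.038 0 0.0876"
}}

```text
t: 1.1
eef_pos: [0.4324, 0.2681, 0.2346]
ee_rot: [-3.141, 0.0, -0.257]
force: [1.1, 0.8, -0.1]
width: 0.0878
gripper_force: 0.0
```

Call:
{"name": "move_arm", "arguments": {
  "rows": "0 0 9.9 0 0 0 0.0876;0 0 9.9 0 0 0 0.0876;0 0 9.9 0 0 0 0.0876;0 0 9.9 0 0 0 0.0876;0 0 9.9 0 0 0 0.0876;0 0 9.9 0 0 0 0.0876;0 0 9.9 0 0 0 0.0876;0 0 9.9 0 0 0 0.0876"
}}

```text
t: 2.1
eef_pos: [0.4317, 0.2696, 0.2342]
ee_rot: [3.141, -0.0, -1.646]
force: [-0.5, 0.0, -0.1]
width: 0.088
gripper_force: 0.0
```

```bash
cat >> h.py <<'E'
def wrist(arm):
    s=arm.get_state();p,d=arm.grab_frame("wrist");m=dict(arm.camera_model("wrist"))
    T=np.eye(4);T[:3,:3]=R.from_euler("xyz",s["ee_rot"]).as_matrix();T[:3,3]=s["eef_pos"]
    m["camera_from_world"]=np.linalg.inv(T@m["mount"]);return s,p,d,m
def rel(s,pos,rpy):
    "rotvec deg and shift in tool axes from state to target"
    A=R.from_euler("xyz",s["ee_rot"]);B=R.from_euler("xyz",rpy)
    print("turn",np.round((A.inv()*B).as_rotvec(degrees=True),1),"shift",np.round(A.inv().apply(np.array(pos)-s["eef_pos"]),4))
E
python3 - <<'E'
from h import *
from station import arm
s,p,d,m=wrist(arm);print(s["t"],s["eef_pos"],s["ee_rot"],np.round(s["q"],3));pickle.dump((s,p,d,m),open("w1.pkl","wb"))
cv2.imwrite("pics/w1.png",p);print(np.round(m["mount"],3))
E
```

```text
2.1 [0.43165492 0.26960088 0.23424099] [ 3.14110661e+00 -4.59984583e-04 -1.64585649e+00] [ 0.945  0.084 -0.347 -0.    -1.14  -1.02 ]
[[ 0.001 -0.965 -0.263  0.07 ]
 [ 1.     0.001  0.    -0.   ]
 [-0.    -0.263  0.965 -0.151]
 [ 0.     0.     0.     1.   ]]
```

View pics/w1.png

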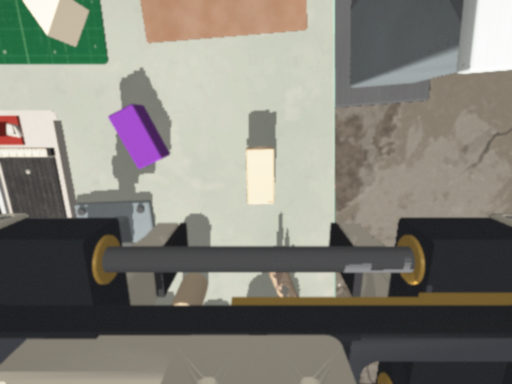

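The post is in the wrist view at (260,176), almost aligned with the fingers. The gauge base is at (115,215), partly hidden.

Run:
```python
from h import *
s,p,d,m=pickle.load(open("w1.pkl","rb"))
hsv=cv2.cvtColor(p,cv2.COLOR_BGR2HSV);print(hsv[176,260])
M=np.uint8((hsv[...,1]>20)&(hsv[...,2]>200)&(hsv[...,0]<30));M[:, :225]=0;M[:,295:]=0;M[:135]=0;M[215:]=0
c=max(cv2.findContours(M,0,2)[0],key=cv2.contourArea)
b=cv2.boxPoints(cv2.minAreaRect(c));P=world(m,b,.036);print(np.round(b),np.round(P,4))
print("centre",P.mean(0));e=P[[1,2,3,0]]-P;print("len",np.linalg.norm(e,axis=1),"ang",np.degrees(np.arctan2(e[:,1],e[:,0])))
C=cloud(m,d);h=C[...,2];k=(M>0);print("h",np.median(h[k]),np.median(C[k],axis=0))
```

```text
[ 23  34 251]
[[245. 149.]
 [275. 149.]
 [275. 204.]
 [245. 204.]] [[0.4456 0.2353 0.036 ]
 [0.4081 0.2381 0.036 ]
 [0.4123 0.3102 0.036 ]
 [0.4519 0.3072 0.036 ]]
centre [0.42951091 0.27271698 0.036     ]
len [0.03760705 0.07216832 0.0396598  0.07215782] ang [175.73638315  86.66093209  -4.27312107 -94.9689405 ]
h 0.03662254336736959 [0.42991211 0.27191687 0.03662254]
```

Call:
{"name": "move_arm", "arguments": {
  "rows": "0 0 0 -0.0025 0.002 0.055 0.0876;0 0 0 0 0 0.055 0.0876;0 0 0 0 0 0.055 0.0876;0 0 0 0 0 0.035 0.0876;0 0 0 0 0 0.015 0.0876;0 0 0 0 0 0.008 0.0876;0 0 0 0 0 0 0.03;0 0 0 0 0 0 0.03",
  "squeeze": 25
}}

```text
t: 3.15
eef_pos: [0.4306, 0.2732, 0.0127]
ee_rot: [-3.14, 0.002, -1.64]
force: [0.3, 0.1, 0.6]
width: 0.0732
gripper_force: 0.0
```

Call:
{"name": "move_arm", "arguments": {
  "rows": "0 0 0 0 0 0 0.03;0 0 0 0 0 0 0.03;0 0 0 0 0 0 0.03"
}}

```text
t: 3.52
eef_pos: [0.4301, 0.2725, 0.0118]
ee_rot: [-3.141, 0.0, -1.64]
force: [0.5, -0.6, 0.1]
width: 0.0433
gripper_force: 0.0
```

Call:
{"name": "move_arm", "arguments": {
  "rows": "0 0 0 0 0 0 0.03;0 0 0 0 0 0 0.03;0 0 0 0 0 0 0.03;0 0 0 0 0 0 0.03"
}}

```text
t: 4.03
eef_pos: [0.43, 0.2724, 0.0117]
ee_rot: [3.142, -0.0, -1.64]
force: [-2.1, 0.0, 4.5]
width: 0.0353
gripper_force: 25.0
```

Call:
{"name": "move_arm", "arguments": {
  "rows": "0 0 0 0 0 -0.05 0.03;0 0 0 0 0 -0.05 0.03;0 0 0 0 0 -0.05 0.03"
}}

```text
t: 4.4
eef_pos: [0.4297, 0.272, 0.1626]
ee_rot: [3.141, -0.001, -1.64]
force: [0.3, 1.5, -2.2]
width: 0.0362
gripper_force: 25.0
```

Call:
{"name": "move_arm", "arguments": {
  "rows": "0 0 0 -0.031 -0.008 0 0.03;0 0 0 -0.031 -0.008 0 0.03;0 0 -10.2 0 0 0 0.03;0 0 -10.2 0 0 0 0.03;0 0 -10.2 0 0 0 0.03;0 0 -10.2 0 0 0 0.03;0 0 -10.2 0 0 0 0.03;0 0 -10.2 0 0 0 0.03"
}}

```text
t: 5.4
eef_pos: [0.45, 0.3328, 0.1608]
ee_rot: [3.14, 0.0, -0.566]
force: [-0.0, 0.7, -2.8]
width: 0.0359
gripper_force: 25.0
```

Call:
{"name": "move_arm", "arguments": {
  "rows": "0 0 -10.2 0 0 0 0.03;0 0 -10.2 0 0 0 0.03;0 0 -10.2 0 0 0 0.03;0 0 0 0 0 0 0.03"
}}

```text
t: 5.9
eef_pos: [0.45, 0.3328, 0.1609]
ee_rot: [3.141, 0.001, -0.039]
force: [-0.5, 0.4, -1.9]
width: 0.0358
gripper_force: 25.0
```

Run:
```python
from h import *
from station import arm
s,p,d,m=wrist(arm);print(s["t"],s["eef_pos"],s["ee_rot"],np.round(s["q"],3));pickle.dump((s,p,d,m),open("w2.pkl","wb"))
cv2.imwrite("pics/w2.png",p)
pt,dt=arm.grab_frame("top");pickle.dump((pt,dt,arm.camera_model("top")),open("t2.pkl","wb"))
```

```text
5.9 [0.45001982 0.33284608 0.16091719] [ 3.14078475e+00  7.88197137e-04 -3.93073504e-02] [ 0.986  0.232 -0.347 -0.    -0.994  0.545]
```

View pics/w2.png

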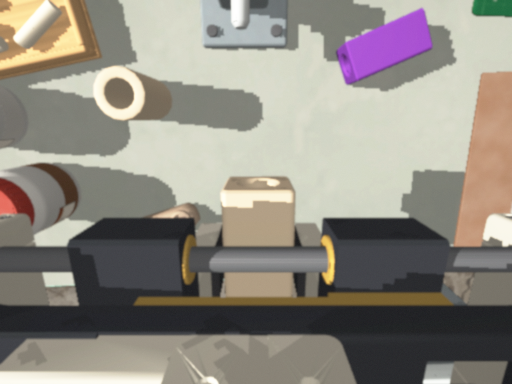

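The pin is at (240, 0–27), with the front edge of the base plate along row 46 (columns 203–287). The post's leading end is at row 177, columns 222–293.

Run:
```python
from h import *
s,p,d,m=pickle.load(open("w2.pkl","rb"));C=cloud(m,d);h=C[...,2]
print("base corners",np.round(world(m,[[203,46],[287,46]],.01),4))
# plate front edge from depth
k=np.zeros(h.shape,bool);k[:70,180:310]=True
pl=k&(h>.006)&(h<.016);P=C[pl];print("plate y",np.percentile(P[:,1],[.5,99.5]),"x min",np.percentile(P[:,0],.5))
M=k&(h>.055)&(h<.085);ys,xs=np.nonzero(M);print("pin px",xs.min(),xs.max(),ys.max(),M.sum())
P=C[M];print("pin xmin",np.percentile(P[:,0],[1,5]),"zmax",np.percentile(P[:,2],98))
for v in range(0,27,4):
    c=np.nonzero(M[v])[0]
    if len(c)>3: Q=world(m,[[c[0]-.5,v],[c[-1]+.5,v]],.07);print(v,c[0],c[-1],np.round(Q,4).tolist(), "top z",np.round(np.max(C[v,c,2]),4))
# post held: top face
K=np.zeros(h.shape,bool);K[160:215,200:310]=True
K&=(h>.1)&(h<.21);P=C[K];print("post top z",np.median(P[:,2]),"xmax",np.percentile(P[:,0],[95,99]),"y",np.percentile(P[:,1],[1,99]))
k=K&(abs(h-np.median(P[:,2]))<.01)
for v in (185,195,205):
    c=np.nonzero(k[v])[0];print(v,c[0],c[-1],np.round(C[v,c[[0,-1]]],4).tolist())
pt,dt,mt=pickle.load(open("t2.pkl","rb"));C=cloud(mt,dt);h=C[...,2]
k=np.zeros(h.shape,bool);k[125:190,195:260]=True
M=k&(h>.055)&(h<.082);P=C[M];P=P[abs(P[:,1]-.333)<.012];print("top: pin", len(P),np.percentile(P[:,0],[1,5]),P[:,1].mean())
# yaw from bracket back/front edges
M=k&(h>.088)&(h<.105);Q=C[M];print("bracket y",np.percentile(Q[:,1],[1,50,99]),"x",np.percentile(Q[:,0],[1,50,99]))
```

```text
base corners [[0.5921 0.3825 0.01  ]
 [0.5889 0.2997 0.01  ]]
plate y [0.29924423 0.38222894] x min 0.590204355603618
pin px 232 249 28 489
pin xmin [0.58972437 0.59010715] zmax 0.0785909619613142
0 232 249 [[0.6087, 0.3477, 0.07], [0.6082, 0.334, 0.07]] top z 0.078
4 232 249 [[0.6061, 0.3479, 0.07], [0.6055, 0.3342, 0.07]] top z 0.0788
8 232 249 [[0.6034, 0.3481, 0.07], [0.6029, 0.3343, 0.07]] top z 0.0788
12 232 249 [[0.6007, 0.3482, 0.07], [0.6002, 0.3344, 0.07]] top z 0.078
16 232 249 [[0.598, 0.3484, 0.07], [0.5975, 0.3345, 0.07]] top z 0.0781
20 232 249 [[0.5953, 0.3486, 0.07], [0.5947, 0.3347, 0.07]] top z 0.0779
24 234 248 [[0.5925, 0.3472, 0.07], [0.592, 0.3356, 0.07]] top z 0.0761
post top z 0.18545676051806032 xmax [0.48890713 0.48912411] y [0.3146562  0.34951791]
185 226 289 [[0.4893, 0.3482, 0.1764], [0.4879, 0.3165, 0.1758]]
195 221 295 [[0.4863, 0.35, 0.1842], [0.4848, 0.3145, 0.1839]]
205 222 295 [[0.4816, 0.3497, 0.1852], [0.4796, 0.3144, 0.1831]]
top: pin 93 [0.59227362 0.59459056] 0.3359996593719649
bracket y [0.31744232 0.33911815 0.36059857] x [0.62301031 0.63245306 0.64117484]
```

Call:
{"name": "move_arm", "arguments": {
  "rows": "0 0 0 0 -0.0137 0.04 0.03;0 0 0 0 0 0.04 0.03;0 0 0 0 0 0.0172 0.03;0 0 0 0.04 0 0 0.03;0 0 0 0.025 0 0 0.03;0 0 0 0.015 0 0 0.03;0 0 0 0 0 0 0.03"
}}

```text
t: 6.88
eef_pos: [0.5312, 0.3435, 0.0639]
ee_rot: [3.141, 0.0, -0.041]
force: [0.3, -0.9, -1.6]
width: 0.036
gripper_force: 25.0
```

Run:
```python
from h import *
from station import arm
s,p,d,m=wrist(arm);print(s["t"],s["eef_pos"],s["ee_rot"],s["force"])
a=p[20:220,130:370]
S,ds=arm.grab_frame("side");b=S[140:240,190:310]
cv2.imwrite("pics/w3.png",np.vstack([cv2.resize(a,(600,300+0)),cv2.resize(b,(360,300))[:, :].copy() if 0 else cv2.resize(b,(600,300))]))
pickle.dump((s,p,d,m,S,ds,arm.camera_model("side")),open("w3.pkl","wb"))
C=cloud(m,d);h=C[...,2]
for v in range(60,200,8):
    for lo,hi,n in((.06,.082,"pin"),(.083,.1,"post")):
        c=np.nonzero((h[v,150:350]>lo)&(h[v,150:350]<hi))[0]+150
        if len(c)>5: print(v,n,c[0],c[-1],np.round(C[v,c[[1,-2]]].mean(0),4))
```

```text
6.875 [0.53123364 0.34351139 0.06392416] [ 3.14128229e+00  3.22947909e-04 -4.05694276e-02] [ 0.29811975 -0.86714464 -1.64221166]
60 post 204 312 [0.6252 0.3407 0.0916]
68 post 208 308 [0.6225 0.3408 0.0893]
76 pin 216 300 [0.6224 0.3405 0.068 ]
76 post 237 281 [0.6202 0.3403 0.0833]
84 pin 226 291 [0.6178 0.3406 0.076 ]
84 post 236 283 [0.6169 0.3407 0.084 ]
92 pin 245 272 [0.6144 0.3408 0.0741]
100 pin 245 272 [0.6108 0.3409 0.0743]
108 pin 245 272 [0.607  0.3411 0.0749]
116 pin 245 272 [0.6033 0.3412 0.0731]
124 pin 245 272 [0.5995 0.3413 0.074 ]
132 pin 245 272 [0.5957 0.3415 0.0736]
140 pin 248 269 [0.5918 0.3417 0.0741]
180 pin 227 290 [0.5696 0.3425 0.0666]
188 post 224 293 [0.5696 0.3425 0.0847]
196 post 221 295 [0.5663 0.3429 0.0872]
```

View pics/w3.png

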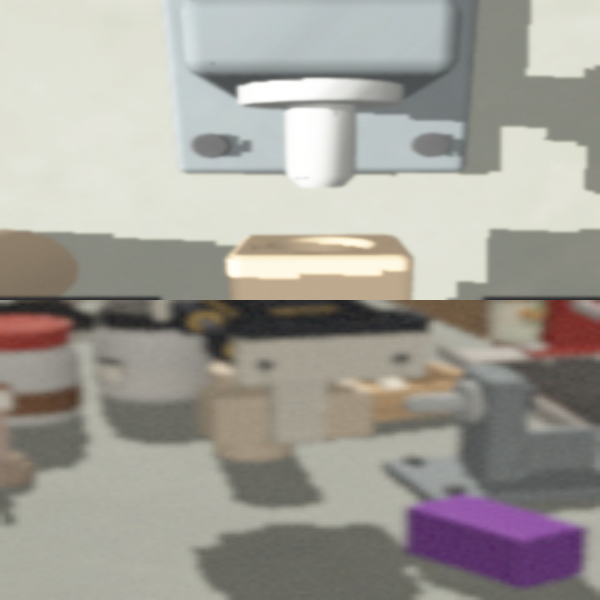

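The pin and the post end share the same columns (both centred on 258.5), and the gap is about 20 mm. I'll push on gently and check the force.

Call:
{"name": "move_arm", "arguments": {
  "rows": "0 0 0 0.012 0 0 0.03;0 0 0 0.006 0 0 0.03;0 0 0 0.004 0 0 0.03;0 0 0 0.004 0 0 0.03;0 0 0 0 0 0 0.03"
}}

```text
t: 7.6
eef_pos: [0.557, 0.3428, 0.0643]
ee_rot: [3.142, 0.0, -0.038]
force: [-0.4, -0.2, -2.5]
width: 0.0356
gripper_force: 25.0
```

Call:
{"name": "move_arm", "arguments": {
  "rows": "0 0 0 0.006 0 0 0.03;0 0 0 0.005 0 0 0.03;0 0 0 0.003 0 0 0.03;0 0 0 0.002 0 0 0.03;0 0 0 0 0 0 0.03"
}}

```text
t: 8.22
eef_pos: [0.5728, 0.3422, 0.0643]
ee_rot: [3.142, 0.0, -0.038]
force: [0.5, 0.2, -1.7]
width: 0.0362
gripper_force: 25.0
```

Call:
{"name": "move_arm", "arguments": {
  "rows": "0 0 0 0.002 0 0 0.03;0 0 0 0.002 0 0 0.03;0 0 0 0.001 0 0 0.03;0 0 0 0 0 0 0.03"
}}

```text
t: 8.72
eef_pos: [0.5774, 0.3421, 0.0643]
ee_rot: [3.141, 0.001, -0.038]
force: [-2.7, 1.5, -1.1]
width: 0.0357
gripper_force: 25.0
```

Call:
{"name": "move_arm", "arguments": {
  "rows": "0 0 0 0.001 0 0 0.03;0 0 0 0.001 0 0 0.03;0 0 0 0 0 0 0.03"
}}

```text
t: 9.1
eef_pos: [0.5775, 0.3419, 0.0641]
ee_rot: [3.141, 0.003, -0.038]
force: [-11.3, 2.3, 3.0]
width: 0.0364
gripper_force: 25.0
```

The push stopped 46 mm past the earlier position, so about 26 mm is over the pin. The end is seated on the collar and this end has the socket. Now I'll draw it off and lift it clear.

Call:
{"name": "move_arm", "arguments": {
  "rows": "0 0 0 -0.004 0 0 0.03;0 0 0 -0.008 0 0 0.03;0 0 0 -0.015 0 0 0.03;0 0 0 -0.03 0 0 0.03;0 0 0 -0.035 0 0 0.03;0 0 0 0 0 -0.04 0.03;0 0 0 0 0 -0.055 0.03;0 0 0 0 0 -0.055 0.03"
}}

```text
t: 10.1
eef_pos: [0.4868, 0.3452, 0.216]
ee_rot: [3.141, 0.0, -0.037]
force: [2.1, 1.8, -2.4]
width: 0.0358
gripper_force: 25.0
```

Call:
{"name": "move_arm", "arguments": {
  "rows": "0 0 0 0 0 -0.05 0.03;0 0 0 0.008 -0.04 0 0.03;0 0 0 0.008 -0.04 0 0.03;0 0 0 0.008 -0.04 0 0.03;0 0 0 0.008 -0.04 0 0.03;0 0 0 0.008 -0.04 0 0.03;0 0 0 0 0 0 0.03"
}}

```text
t: 10.98
eef_pos: [0.5343, 0.546, 0.2619]
ee_rot: [3.14, 0.001, -0.036]
force: [0.0, 0.1, -3.2]
width: 0.0357
gripper_force: 25.0
```

Call:
{"name": "move_arm", "arguments": {
  "rows": "0 10 0 0 0 0 0.03;0 10 0 0 0 0 0.03;0 10 0 0 0 0 0.03;0 0 0 0 0 0 0.03"
}}

```text
t: 11.48
eef_pos: [0.5314, 0.5382, 0.259]
ee_rot: [3.128, -0.521, -0.028]
force: [0.3, -0.8, -3.0]
width: 0.0358
gripper_force: 25.0
```

Run:
```python
from h import *
from station import arm
s=arm.get_state();print(s["t"],s["eef_pos"],s["ee_rot"],np.round(s["q"],3),s["width"],s["gripper_force"])
q1,q2,q3=s["q"][:3];f=q2-q3;rho=.601*np.sin(q2)+.4635*np.cos(f)
W=np.array([rho*np.cos(q1)+.1915*np.sin(q1),rho*np.sin(q1)-.1915*np.cos(q1)]);z=R.from_euler("xyz",s["ee_rot"]).as_matrix()[:,2]
print("W",W,"zW-h",.601*np.cos(q2)-.4635*np.sin(f),"zt",z,"t=",(s["eef_pos"][:2]-W)/z[:2])
```

```text
11.475 [0.53138492 0.53822337 0.25901532] [ 3.12814023 -0.52080776 -0.02820061] [ 1.24   0.325 -0.333  0.671 -0.88  -0.129] 0.03582592287401173 24.980751823168248
W [0.36271105 0.46580458] zW-h 0.2863069941252432 zt [ 0.49695881 -0.02747563 -0.86733905] t= [ 0.33941218 -2.63574631]
```

Call:
{"name": "move_arm", "arguments": {
  "rows": "0 8 0 0 0 0 0.03;0 8 0 0 0 0 0.03;0 8 0 0 0 0 0.03;0 8 0 0 0 0 0.03;0 0 0 0 0 0 0.03"
}}

```text
t: 12.1
eef_pos: [0.5355, 0.5427, 0.2627]
ee_rot: [3.133, -1.079, -0.031]
force: [0.5, -0.8, -1.3]
width: 0.0356
gripper_force: 25.0
```

Run:
```python
from h import *
from station import arm
s=arm.get_state();print(s["t"],np.round(s["q"],3),R.from_euler("xyz",s["ee_rot"]).as_matrix().round(3))
```

```text
12.1 [ 1.193  0.359 -0.736  1.623 -0.985 -1.022] [[ 0.472 -0.038  0.881]
 [-0.015 -0.999 -0.036]
 [ 0.882  0.004 -0.472]]
```

Call:
{"name": "move_arm", "arguments": {
  "rows": "-8.8 0 4.7 0 0 0 0.03;-8.8 0 4.7 0 0 0 0.03;-8.8 0 4.7 0 0 0 0.03;0 0 0 0 0 0 0.03"
}}

```text
t: 12.6
eef_pos: [0.5351, 0.5466, 0.2627]
ee_rot: [3.141, -1.074, -0.562]
force: [0.1, -0.5, -1.6]
width: 0.0356
gripper_force: 25.0
```

```bash
cat > st.py <<'E'
from h import *
from station import arm
s=arm.get_state();print(s["t"],s["eef_pos"].round(3),"q",np.round(s["q"],3),R.from_euler("xyz",s["ee_rot"]).as_matrix().round(3))
E
python3 st.py
```

```text
12.6 [0.535 0.547 0.263] q [ 1.362  0.601 -0.282  0.993 -1.395 -0.921] [[ 0.403 -0.533  0.744]
 [-0.254 -0.846 -0.469]
 [ 0.879  0.    -0.476]]
```

Call:
{"name": "move_arm", "arguments": {
  "rows": "0 7 0 0 0 0 0.03;0 7 0 0 0 0 0.03;0 7 0 0 0 0 0.03;0 7 0 0 0 0 0.03;0 0 0 0 0 0 0.03;0 0 0 0 0 0 0.03"
}}

```text
t: 13.35
eef_pos: [0.536, 0.5433, 0.2653]
ee_rot: [-2.982, -1.564, -0.721]
force: [0.5, 0.5, -1.1]
width: 0.0359
gripper_force: 25.0
```

```bash
python3 st.py
```

```text
13.35 [0.536 0.543 0.265] q [ 1.358  0.783 -0.392  1.245 -1.697 -1.198] [[ 0.005 -0.533  0.846]
 [-0.004 -0.846 -0.533]
 [ 1.    -0.001 -0.006]]
```

Call:
{"name": "move_arm", "arguments": {
  "rows": "0 0 0 -0.02 0 0 0.03;0 0 0 -0.02 0 0 0.03;0 0 0 0 0 0 0.03;0 0 0 0 0 0 0.03"
}}

```text
t: 13.85
eef_pos: [0.5354, 0.5438, 0.2242]
ee_rot: [2.669, -1.569, -0.088]
force: [0.7, 0.0, -2.1]
width: 0.036
gripper_force: 25.0
```

```bash
python3 st.py
python3 - <<'E'
from h import *
from station import arm
S,_=arm.grab_frame("side");T,_=arm.grab_frame("top")
cv2.imwrite("pics/end.png",np.hstack([cv2.resize(S[50:280,120:350],(400,400)),cv2.resize(T[120:320,50:250],(400,400))]))
E
```

```text
13.85 [0.535 0.544 0.224] q [ 1.361  0.836 -0.398  1.238 -1.683 -1.252] [[ 0.002 -0.532  0.847]
 [-0.    -0.847 -0.532]
 [ 1.     0.001 -0.002]]
```

View pics/end.png

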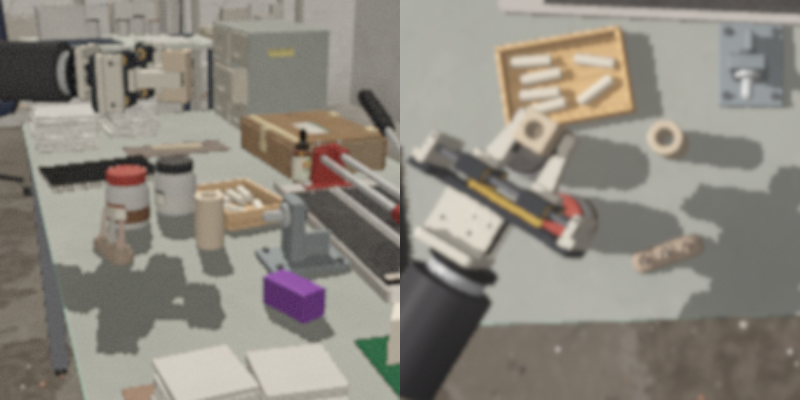

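The right-hand (top-view) half shows the post upright in the fingers at about (535,130), with the round socket hole facing up. The tube prop at (665,138) and the cones at (668,252) are still in place.

```bash
python3 -c "
from station import arm
print(arm.job_done())"
```

```text
the job is handed in; nothing more can be done
None
```

I slid the post's socket home on the gauge pin until it met the collar, drew it off, and handed in with the post held still and upright, socket up, about 22 cm above the bench; the last view showed the tube prop and cones still standing in place.

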